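# Press three marking pins in order

### The arm

A 7-joint arm with a two-finger parallel gripper is mounted at the origin on the work surface. World frame = base frame: x ahead of the robot, y to its left, z up, the work surface at z = 0. Lengths are in m, angles in rad, forces in N, time in s.
With the tool pointing down it reaches from about 0.4 to 0.85 m from the base axis. Payload 10.4 kg.
Tool frame: the origin (TCP) lies midway between the tips of the shut fingers; the grasp point (between the pads) lies manip.grip_depth behind it (manip.grip_depth is the distance from the TCP to the grasp point, in m); z points along the fingers, x is the direction in which the jaws open and shut, and the axes are right-handed (so a half turn about z gives the same grasp; the last joint's range is limited). The gripper opens to 85 mm and grips with 20 to 120 N. Pads are 22 mm wide; open, the fingers measure 114 mm over their backs; the gripper's body (76 mm by 85 mm) begins 54 mm behind the grasp point. The pads swing forward as they close: fully open they stand 13 mm farther back than shut.
Start: joints at [-1.164, 0.332, -0.065, 1.46, 0.022, 1.35, -0.088], TCP at [0.26, 0.568, 0.231] pointing down, gripper open.
Joint ranges: [-2.6, 2.6], [-0.5, 2.12], [-1.47, 1.34], [0.16, 2.42], [-1.27, 4.41], [0.06, 2.06], [-2.6, 2.6]. Speed limits (rad/s): [2.22, 2.22, 2.79, 2.79, 3.14, 3.14, 3.14].

### API

Orientations are given as a unit quaternion [x, y, z, w].
In Python, from workcell import manip gives the robot as it stands. The module is installed in compiled form; this text tells all that it offers.
- The arm moves only by the tool send_rows, never from a script. Its argument "steps" is a list of rows, each a list of 2 entries, a list of its own where there are three numbers: the shift along the tool's x, y, z in m, then the turn about the tool's z in rad. In form: [[[x, y, z], spin], ...]. A call has exactly 8 rows; each row is the pose to reach, as a shift and turn from the pose commanded when the call began, along the tool's axes at that moment; what a row does not reach only later rows make up. A row lasts 1/8 s, in which the tool goes at most 62.5 mm and 10.7 degrees, less where a joint would pass 70% of its speed; a pose out of reach is approached as far as the arm can. A call with a gripper value outside its range is refused whole. "hand" is the opening, from 0 (shut) to 1 (fully open), set as the call begins (left out, the last holds). The fingers move at their own pace and stop on an object; "force" is the grip in N (left out, the last holds). Time passes only in rows, so rows that repeat a pose let the fingers close, or fill a call up. It gives the time, the measured TCP pose, the force and the opening at its end, in the units of the state.
- manip.get_obs(): the state, without advancing time (a new reading comes with each control period).
- manip.camera(name): name is "scene" or "top"; returns (picture, depth): 400x640x3 uint8, red, green, blue; 400x640 float32, m along the optical axis (not along the pixel's ray), 0 where there is no reading.
- manip.camera_info(name): a dict with "intrinsics" (3x3 intrinsics, pixels), "dist_coeffs" ([k1, k2, p1, p2, k3] as OpenCV has them; the pictures are not rectified), "pose" (4x4, takes a point from camera to world coordinates). Camera axes: x right, y up, looking along -z (the intrinsics and any distortion apply to the point x, -y, -z); pixel columns grow to the right and rows downward; lengths in m; the calibration is good to about 2 mm. A picture is of the moment at which its call begins. camera_info takes no time and is no camera call.
- manip.hand_in(): hands the job in, once; it reports no verdict.
The state is a dict: "clock": time; "joint_pos": joint angles; "joint_velocities": joint speeds; "tau": joint torques, N m; "position": TCP position; "ee_rot": TCP orientation; "ft_force": force on the tool from outside, world axes, zero at the start; "torque": the same for the moment, N m; "grip_width": opening from 0.0 (shut) to 1.0 (fully open).
Only numpy, scipy, OpenCV 4.12 (cv2) and the standard library are available. Lean on these libraries where they do the work, as an engineer would, in place of code of your own. Each camera call takes 0.05 s, during which the arm holds its last target.

### The job

Mark the hole positions on the timber: with the fingertips press down the round-headed marking pin, then the square-headed one, then the bar-headed one, each lightly, until its point meets the timber and the pin stops. Only press the pins: do not lift or shift the blocks they stand in, and leave the offcut, the dowel, the glue bottle and the screwdriver where they are. Finish with the hand clear of everything.

Things in the scene. Friction and masses are not known exactly. Their poses are not given: they have to be found in the camera images.
- timber: the planed pale timber lying flat on the bench, fixed: 110 mm (own x) x 560 mm (own y) x 40 mm thick; origin at the centre of its underside, z up. The three marking blocks stand on it in a row about 160 mm apart, in any order.
- round_top (a point): centre of the top face of the round-headed steel marking pin, a round disc 34 mm across, 10 mm thick, level; it moves down with the pin. The head is a sprung cap on the pin (1.5 N per mm, 8 mm of give): it gives 2 mm, then the pin slides, then it gives 6 mm more. Untouched, the face is 77 mm above the timber's top face with the pin fully up and 65 mm with it fully down.
- round_pin (a joint): how far the round-headed pin has been pressed down, m: 0 fully up, 0.012 fully down with its point on the timber; starts between 0 and 0.002. It slides straight down, held by friction alone: about 3 N on its head moves it, it stays where it is left, does not spring back, and stops at 0.012; then the head's spring goes on giving until about 12 N, after which all is hard.
- round_block: marking block that carries the round-headed pin at its centre: a bridge 64 x 64 mm and 45 mm high, wooden top on two dark steel feet, 0.3 to 0.6 kg, standing loose on the timber; origin at the centre of its underside, z up.
- square_top (a point): centre of the top face of the square-headed steel marking pin, a square plate 30 x 30 mm, 10 mm thick, level; it moves down with the pin. The head is a sprung cap on the pin (1.5 N per mm, 8 mm of give): it gives 2 mm, then the pin slides, then it gives 6 mm more. Untouched, the face is 77 mm above the timber's top face with the pin fully up and 65 mm with it fully down.
- square_pin (a joint): how far the square-headed pin has been pressed down, m: 0 fully up, 0.012 fully down with its point on the timber; starts between 0 and 0.002. It slides straight down, held by friction alone: about 3 N on its head moves it, it stays where it is left, does not spring back, and stops at 0.012; then the head's spring goes on giving until about 12 N, after which all is hard.
- square_block: marking block that carries the square-headed pin at its centre: a bridge 64 x 64 mm and 45 mm high, wooden top on two dark steel feet, 0.3 to 0.6 kg, standing loose on the timber; origin at the centre of its underside, z up.
- bar_top (a point): centre of the top face of the bar-headed steel marking pin, a narrow bar 48 x 14 mm (long along block's y), 10 mm thick, level; it moves down with the pin. The head is a sprung cap on the pin (1.5 N per mm, 8 mm of give): it gives 2 mm, then the pin slides, then it gives 6 mm more. Untouched, the face is 77 mm above the timber's top face with the pin fully up and 65 mm with it fully down.
- bar_pin (a joint): how far the bar-headed pin has been pressed down, m: 0 fully up, 0.012 fully down with its point on the timber; starts between 0 and 0.002. It slides straight down, held by friction alone: about 3 N on its head moves it, it stays where it is left, does not spring back, and stops at 0.012; then the head's spring goes on giving until about 12 N, after which all is hard.
- bar_block: marking block that carries the bar-headed pin at its centre: a bridge 64 x 64 mm and 45 mm high, wooden top on two dark steel feet, 0.3 to 0.6 kg, standing loose on the timber; origin at the centre of its underside, z up.
- offcut_center (a point): centre of a loose pale wooden offcut, 28 x 28 x 36 mm high, standing on the timber between two blocks; to be left alone.
- dowel_center (a point): centre of a loose piece of round wooden dowel, 28 mm diameter, 36 mm high, standing on the timber between two blocks; to be left alone.
- glue: white glue bottle, 56 mm diameter, 140 mm high, standing loose on the bench off the timber's right (-y) end; origin at the centre of its underside; to be left alone.
- screwdriver: screwdriver about 200 mm long lying loose on the bench off the timber's left (+y) end, along its own x; to be left alone.
Not all that is in view belongs to the job. What is shaped like the square_block but orange or red is not meant.

How it is judged:
On the way, in this order (a step that is already met when the one before it is completed fails the run):
1. the round-headed pin is down (value of joint round_pin above 0.009 m), for 0.1 s.
2. the square-headed pin is down (value of joint square_pin above 0.009 m), for 0.1 s.
3. the bar-headed pin is down (value of joint bar_pin above 0.009 m), for 0.1 s.
At the end, for the whole second after the job is handed in: All three pins are down (more than 9 mm of their 12 mm travel), their blocks stand upright (within 0.1 rad), at rest and within 20 mm of where they began, and the offcut, dowel, glue bottle and screwdriver are within 30 mm of where they began (value of joint each of round_pin, square_pin, bar_pin above 0.009 m and angle between each of round_block, square_block, bar_block's own z axis and vertical below 0.1 rad and linear speed of each of round_block, square_block, bar_block below 0.02 m/s and distance of each of round_block, square_block, bar_block from where it was at the start of the episode below 0.02 m and distance of each of offcut_center, dowel_center, glue, screwdriver from where it was at the start of the episode below 0.03 m); the robot touches nothing.
It fails at once if a pin was pressed before the one ahead of it in the order was down ((value of joint square_pin above 0.004 m and value of joint round_pin below 0.009 m) or (value of joint bar_pin above 0.004 m and value of joint any of round_pin, square_pin below 0.009 m)).
It fails at once if a pin or block was pushed with more than 30 N: not lightly (contact force between any of the fingers, the arm and round_block above 30 N or contact force between any of the fingers, the arm and square_block above 30 N or contact force between any of the fingers, the arm and bar_block above 30 N).
It fails at once if a marking block was lifted off the timber (by more than 8 mm) (height (world z) of any of round_block, square_block, bar_block above 0.048 m).
It fails at once if a marking block was shifted more than 20 mm (distance of any of round_block, square_block, bar_block from where it was at the start of the episode above 0.02 m).
It fails at once if the offcut, dowel, glue bottle or screwdriver was moved more than 30 mm (distance of any of offcut_center, dowel_center, glue, screwdriver from where it was at the start of the episode above 0.03 m).
It also fails if it takes over 42 s, if anything falls off the work surface, if the arm or the gripper's body presses on something with over 40 N, if the wrist force passes 120 N, or if a joint passes its speed limit or range.

## Working session

There is one attempt and no reset: what is moved stays moved. The work goes in short steps, Python scripts to look and compute and a tool call to move; the robot and the scene stay as the last step left them, time stands still between calls to the robot, and variables do not carry over. Pictures are saved under pics/ and viewed, and the job is handed in when it is done.

Besides the shell and the picture viewer there is one more tool, called after "Emit:" in YAML: its name, and indented under it one key for each argument. send_rows: Moves the arm, as the interface text tells. Its arguments: {"type":"object","properties":{"steps":{"type":"array"},"hand":{"type":"number"},"force":{"type":"number"}},"required":["steps"]}

```bash
mkdir -p pics
python3 - <<'E'
from workcell import manip
import cv2,numpy as np
o=manip.get_obs()
for k in o: print(k,np.round(o[k],4))
print(manip.grip_depth)
for n in("scene","top"):
    p,d=manip.camera(n); cv2.imwrite(f"pics/{n}0.png",p[:,:,::-1]); np.savez(f"{n}0.npz",p=p,d=d)
    print(manip.camera_info(n))
E
```

```text
clock 0.0
joint_pos [-1.1636  0.3329 -0.0647  1.461   0.0216  1.3499 -0.0885]
joint_velocities [-0.0023 -0.0009  0.0012  0.      0.0004 -0.0005 -0.0008]
tau [-1.00000e-03 -6.25461e+01  4.85000e-02 -3.91607e+01  1.62000e-02
  1.00000e-02 -1.00000e-04]
position [0.2603 0.5678 0.2305]
ee_rot [ 8.416e-01  5.401e-01 -6.000e-04  4.000e-04]
ft_force [-0.5099 -0.4945 -0.6379]
torque [-0.0244  0.0582 -0.0022]
grip_width 1.0011
0.0187
{'intrinsics': array([[419.97689479,   0.        , 316.11948196],
       [  0.        , 419.97689479, 203.31564941],
       [  0.        ,   0.        ,   1.        ]]), 'dist_coeffs': array([0.03041849, 0.        , 0.        , 0.        , 0.        ]), 'pose': array([[ 0.80055196, -0.34994836,  0.48646963,  1.10083491],
       [ 0.5988346 ,  0.49786125, -0.62732073, -0.70194107],
       [-0.02266452,  0.79351769,  0.60812498,  0.79350705],
       [ 0.        ,  0.        ,  0.        ,  1.        ]])}
{'intrinsics': array([[448.97457114,   0.        , 319.81898373],
       [  0.        , 448.97457114, 202.54295527],
       [  0.        ,   0.        ,   1.        ]]), 'dist_coeffs': array([-0.1063327,  0.       ,  0.       ,  0.       ,  0.       ]), 'pose': array([[-0.00187998,  0.98496382, -0.1727505 ,  0.3471614 ],
       [-0.9999963 , -0.00219163, -0.00161332, -0.01249967],
       [-0.00196767,  0.17274683,  0.98496429,  1.3962414 ],
       [ 0.        ,  0.        ,  0.        ,  1.        ]])}
```

```bash
ls .
```

```text
pics
scene0.npz
top0.npz
```

View pics/scene0.png

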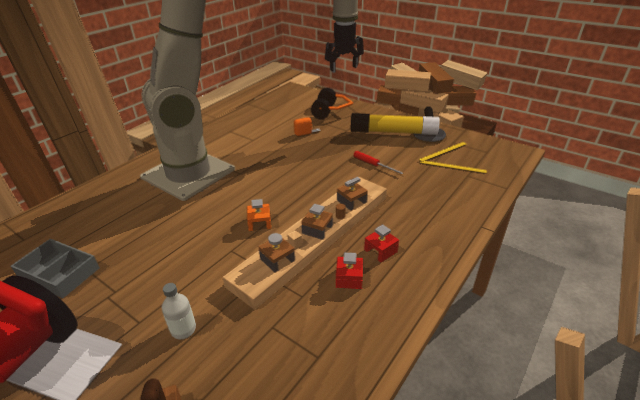

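View pics/top0.png

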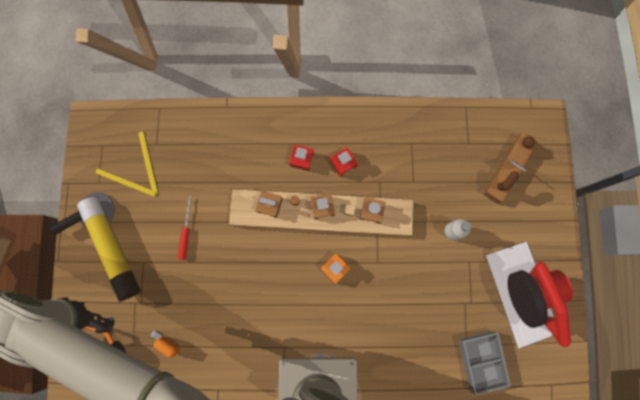

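The top view shows the bar head at about (268,202), the square at (323,204) and the round at (374,208). The dowel is at (295,201) and the offcut at (350,210). The red and orange blocks off the timber are decoys. Next I segment the heads.

```bash
cat > h.py <<'E'
import numpy as np,cv2
from workcell import manip
def ray(n,uv):
    i=manip.camera_info(n);K=i["intrinsics"];D=i["dist_coeffs"];T=i["pose"]
    q=cv2.undistortPoints(np.array(uv,float).reshape(-1,1,2),K,D).reshape(-1,2)
    d=np.c_[q[:,0],-q[:,1],-np.ones(len(q))]@T[:3,:3].T
    return T[:3,3],d
def onz(n,uv,z):
    o,d=ray(n,uv); return o+d*((z-o[2])/d[:,2])[:,None]
def proj(n,P):
    i=manip.camera_info(n);T=i["pose"];p=(np.atleast_2d(P)-T[:3,3])@T[:3,:3]
    return cv2.projectPoints(np.c_[p[:,0],-p[:,1],-p[:,2]],np.zeros(3),np.zeros(3),i["intrinsics"],i["dist_coeffs"])[0].reshape(-1,2)
E
python3 - <<'E'
from h import *
win={"top":(225,185,420,240),"scene":(220,170,395,300)}
for n,(x0,y0,x1,y1) in win.items():
    z=np.load(f"{n}0.npz");p=z["p"];d=z["d"]
    hsv=cv2.cvtColor(p,cv2.COLOR_RGB2HSV)
    m=((hsv[...,1]<60)&(hsv[...,2]>95)).astype(np.uint8)
    mm=np.zeros_like(m);mm[y0:y1,x0:x1]=m[y0:y1,x0:x1]
    k,l,s,c=cv2.connectedComponentsWithStats(mm)
    for j in range(1,k):
        if s[j,4]>25:
            print(n,s[j],c[j].round(1),onz(n,[c[j]],.116).round(4),"depth",np.median(d[l==j]))
            pts=np.argwhere(l==j)[:,::-1].astype(np.float64)
            W=onz(n,pts,.116)[:,:2]; print("  rect",cv2.minAreaRect((W*1000).astype(np.float32)))
    im=p[y0:y1,x0:x1,::-1].copy(); im[mm[y0:y1,x0:x1]>0]=(0,255,0)
    f=4
    a=cv2.resize(p[y0:y1,x0:x1,::-1],None,fx=f,fy=f,interpolation=cv2.INTER_CUBIC)
    cv2.imwrite(f"pics/{n}_crop.png",a);cv2.imwrite(f"pics/{n}_mask.png",cv2.resize(im,None,fx=f,fy=f,interpolation=0))
E
```

```text
top [259 197  17   9  83] [267.  201.2] [[0.5761 0.1428 0.116 ]] depth 1.2998315
  rect ((576.1948852539062, 143.01156616210938), (48.23527145385742, 14.849963188171387), 73.09587097167969)
top [317 198  12  12 114] [322.3 203.6] [[ 0.5686 -0.0177  0.116 ]] depth 1.2986317
  rect ((568.8226318359375, -17.669769287109375), (30.408218383789062, 31.867597579956055), 9.453103065490723)
top [369 202  12  12 110] [374.3 207.6] [[ 0.5564 -0.1679  0.116 ]] depth 1.2960894
  rect ((556.1016845703125, -167.8433074951172), (32.70849609375, 31.254253387451172), 44.04928207397461)
scene [346 177  14   8  45] [352.  180.5] [[0.5784 0.1412 0.116 ]] depth 1.1962448
  rect ((578.2384033203125, 141.4597625732422), (44.960975646972656, 13.634076118469238), 72.8529281616211)
scene [252 199  11   7  62] [256.6 202.4] [[ 0.4264 -0.0914  0.116 ]] depth 1.1892352
  rect ((426.7557067871094, -90.38600158691406), (26.585025787353516, 27.1307373046875), 43.71758270263672)
scene [310 204  14   9  82] [316.7 208.2] [[ 0.5725 -0.0189  0.116 ]] depth 1.0989041
  rect ((572.51708984375, -18.737674713134766), (30.268280029296875, 29.071443557739258), 13.091484069824219)
scene [375 225  16  10  88] [382.2 229.4] [[0.7534 0.0061 0.116 ]] depth 1.0849468
  rect ((753.0634765625, 6.1670989990234375), (27.256425857543945, 28.044902801513672), 75.05475616455078)
scene [269 233  13  10  99] [274.9 237.6] [[ 0.5589 -0.1688  0.116 ]] depth 1.0120404
  rect ((558.2137451171875, -168.78265380859375), (29.739892959594727, 31.237573623657227), 56.142696380615234)
scene [344 253  12   9 103] [349.4 256.9] [[ 0.7402 -0.1194  0.116 ]] depth 1.0086918
  rect ((740.6057739257812, -119.44286346435547), (25.128128051757812, 26.16876792907715), 33.764320373535156)
```

View pics/top_crop.png

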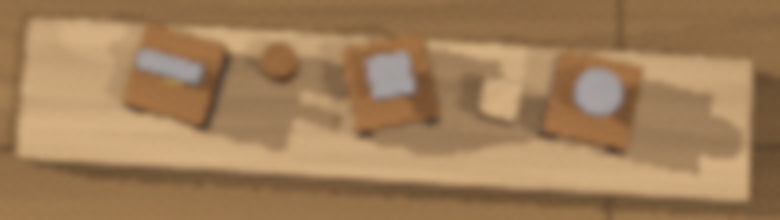

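View pics/scene_crop.png

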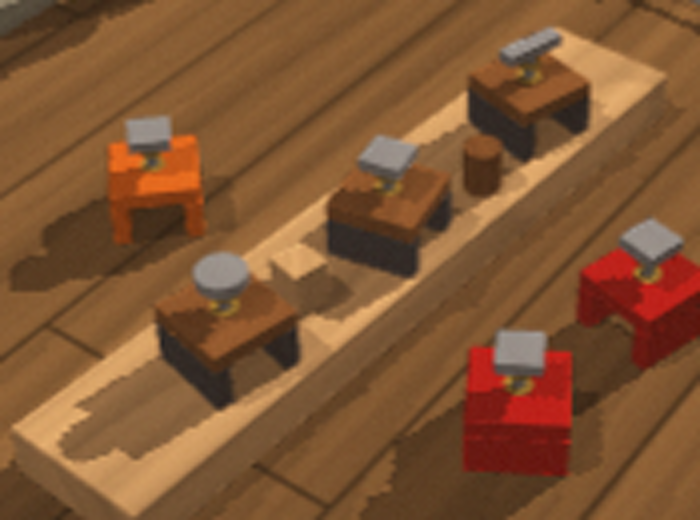

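View pics/top_mask.png

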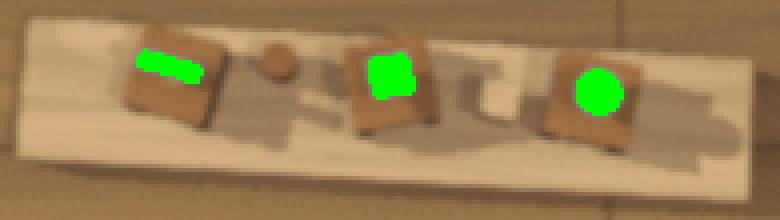

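Both views agree to within 3 mm, and the heads' sizes and spacing fit: round (0.557,-0.168), square (0.570,-0.018), bar (0.577,0.142). I shut the hand and travel over the round head at the present height.

Emit:
send_rows:
  steps:
    - [[-0.034, 0.036, 0], 0]
    - [[-0.068, 0.072, 0], 0]
    - [[-0.102, 0.108, 0], 0]
    - [[-0.136, 0.144, 0], 0]
    - [[-0.17, 0.18, 0], 0]
    - [[-0.204, 0.216, 0], 0]
    - [[-0.238, 0.252, 0], 0]
    - [[-0.272, 0.288, 0], 0]
  hand: 0
  force: 60

```text
clock: 1.1
position: [0.4091, 0.1992, 0.2312]
ee_rot: [0.842, 0.54, -0.0, -0.0]
ft_force: [0.7, 0.4, -0.5]
grip_width: 0.0
```

Emit:
send_rows:
  steps:
    - [[-0.034, 0.036, 0], 0]
    - [[-0.068, 0.072, 0], 0]
    - [[-0.102, 0.108, 0], 0]
    - [[-0.136, 0.144, 0], 0]
    - [[-0.17, 0.18, 0], 0]
    - [[-0.204, 0.216, 0], 0]
    - [[-0.238, 0.252, 0], 0]
    - [[-0.272, 0.288, 0], 0]

```text
clock: 2.1
position: [0.5577, -0.1676, 0.2311]
ee_rot: [0.841, 0.54, 0.0, -0.0]
ft_force: [0.4, 0.7, 0.8]
grip_width: 0.001
```

```bash
cat > s.py <<'E'
import sys
from h import *
from scipy.spatial.transform import Rotation as R
o=manip.get_obs();r=R.from_quat(o["ee_rot"]).as_matrix();p=np.array(o["position"])
T={"round":(.557,-.168),"square":(.570,-.018),"bar":(.577,.142)}
print("t",o["clock"],"pos",p.round(4),"F",np.round(o["ft_force"],2),"grip",o["grip_width"]);print(r.round(4))
for k,v in T.items(): print(k,"tool shift to z same",(r.T@(np.array([*v,p[2]])-p)).round(4))
E
python3 s.py
```

```text
t 2.1 pos [ 0.5577 -0.1676  0.2311] F [0.44 0.68 0.76] grip 0.0007694989017104412
[[ 4.162e-01  9.093e-01 -1.000e-04]
 [ 9.093e-01 -4.162e-01  2.000e-04]
 [ 2.000e-04 -2.000e-04 -1.000e+00]]
round tool shift to z same [-0.0007 -0.0005 -0.    ]
square tool shift to z same [ 0.1412 -0.0511  0.    ]
bar tool shift to z same [ 2.896e-01 -1.113e-01  1.000e-04]
```

Centred. I descend to just above the face, at z ≈ 0.125.

Emit:
send_rows:
  steps:
    - [[-0.001, 0, 0.02], 0]
    - [[-0.001, 0, 0.04], 0]
    - [[-0.001, 0, 0.06], 0]
    - [[-0.001, 0, 0.075], 0]
    - [[-0.001, 0, 0.09], 0]
    - [[-0.001, 0, 0.1], 0]
    - [[-0.001, 0, 0.106], 0]
    - [[-0.001, 0, 0.106], 0]

```text
clock: 3.1
position: [0.5569, -0.1673, 0.1251]
ee_rot: [0.842, 0.54, -0.0, -0.0]
ft_force: [0.1, 0.2, -0.1]
grip_width: 0.002
```

```bash
python3 s.py
python3 - <<'E'
from h import *
p,d=manip.camera("scene");np.savez("scene1.npz",p=p,d=d)
cv2.imwrite("pics/s1.png",cv2.resize(p[150:290,210:390,::-1],None,fx=4,fy=4,interpolation=cv2.INTER_CUBIC))
E
```

```text
t 3.1 pos [ 0.5569 -0.1673  0.1251] F [ 0.1   0.23 -0.06] grip 0.0017504424261664932
[[ 4.167e-01  9.090e-01 -2.000e-04]
 [ 9.090e-01 -4.167e-01  1.000e-04]
 [-0.000e+00 -2.000e-04 -1.000e+00]]
round tool shift to z same [-0.0006  0.0004 -0.    ]
square tool shift to z same [ 0.1411 -0.0503  0.    ]
bar tool shift to z same [ 0.2895 -0.1106  0.    ]
```

View pics/s1.png

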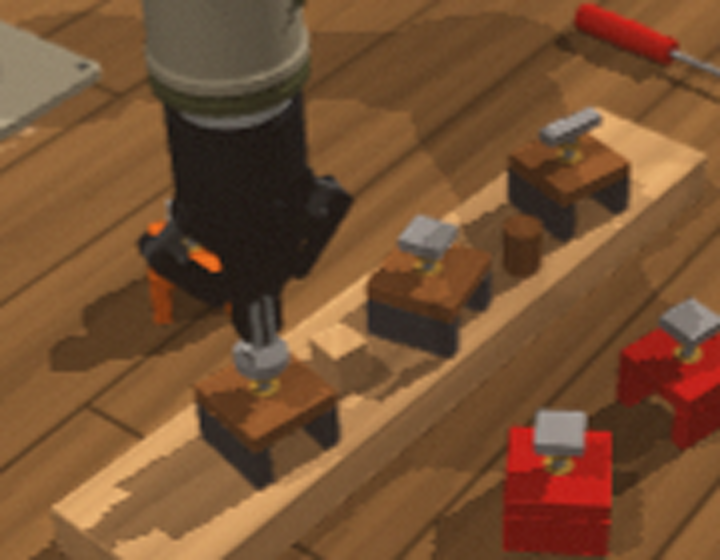

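The shut fingertips are centred over the round head (crop ≈ (262,345)) and just above it. I press slowly to z = 0.103 and read the force there.

Emit:
send_rows:
  steps:
    - [[0, 0, 0.004], 0]
    - [[0, 0, 0.008], 0]
    - [[0, 0, 0.011], 0]
    - [[0, 0, 0.014], 0]
    - [[0, 0, 0.017], 0]
    - [[0, 0, 0.02], 0]
    - [[0, 0, 0.022], 0]
    - [[0, 0, 0.022], 0]

```text
clock: 4.15
position: [0.557, -0.1672, 0.1032]
ee_rot: [0.842, 0.54, 0.0, -0.0]
ft_force: [-1.2, 0.4, 2.6]
grip_width: 0.001
```

```bash
python3 s.py
```

```text
t 4.15 pos [ 0.557  -0.1672  0.1032] F [-1.17  0.44  2.65] grip 0.001191541045633608
[[ 4.167e-01  9.090e-01 -0.000e+00]
 [ 9.090e-01 -4.167e-01  1.000e-04]
 [ 1.000e-04 -1.000e-04 -1.000e+00]]
round tool shift to z same [-0.0007  0.0004 -0.    ]
square tool shift to z same [ 0.1411 -0.0503  0.    ]
bar tool shift to z same [ 0.2895 -0.1106  0.    ]
```

Force is 2.6 N, consistent with the pin sliding. I go 2.5 mm further, where the force should rise to about 6 N if the point is on the timber.

Emit:
send_rows:
  steps:
    - [[0, 0, 0.0005], 0]
    - [[0, 0, 0.001], 0]
    - [[0, 0, 0.0015], 0]
    - [[0, 0, 0.002], 0]
    - [[0, 0, 0.0025], 0]
    - [[0, 0, 0.0025], 0]
    - [[0, 0, 0.0025], 0]
    - [[0, 0, 0.0025], 0]

```text
clock: 5.15
position: [0.557, -0.1672, 0.101]
ee_rot: [0.842, 0.54, 0.0, -0.0]
ft_force: [-2.0, 2.1, 6.2]
grip_width: 0.003
```

6.2 N at z = 0.101 is what the spring predicts with the pin on its stop. I lift straight up, then move over to the square head.

Emit:
send_rows:
  steps:
    - [[0, 0, -0.01], 0]
    - [[0, 0, -0.025], 0]
    - [[0, 0, -0.045], 0]
    - [[0.035, -0.012, -0.05], 0]
    - [[0.07, -0.025, -0.05], 0]
    - [[0.105, -0.037, -0.05], 0]
    - [[0.141, -0.05, -0.05], 0]
    - [[0.141, -0.05, -0.045], 0]

```text
clock: 6.15
position: [0.5709, -0.0144, 0.1466]
ee_rot: [0.84, 0.542, 0.001, -0.0]
ft_force: [1.2, 0.2, -0.7]
grip_width: 0.001
```

```bash
python3 s.py
python3 - <<'E'
from h import *
p,d=manip.camera("scene");np.savez("scene2.npz",p=p,d=d)
cv2.imwrite("pics/s2.png",cv2.resize(p[150:290,210:390,::-1],None,fx=4,fy=4,interpolation=cv2.INTER_CUBIC))
E
```

```text
t 6.15 pos [ 0.5709 -0.0144  0.1466] F [ 1.21  0.25 -0.73] grip 0.000787547423444865
[[ 4.118e-01  9.113e-01  1.100e-03]
 [ 9.113e-01 -4.118e-01  1.400e-03]
 [ 1.700e-03  4.000e-04 -1.000e+00]]
round tool shift to z same [-0.1457  0.0506 -0.0002]
square tool shift to z same [-0.0036  0.0007 -0.    ]
bar tool shift to z same [ 0.1451 -0.0588  0.0002]
```

View pics/s2.png

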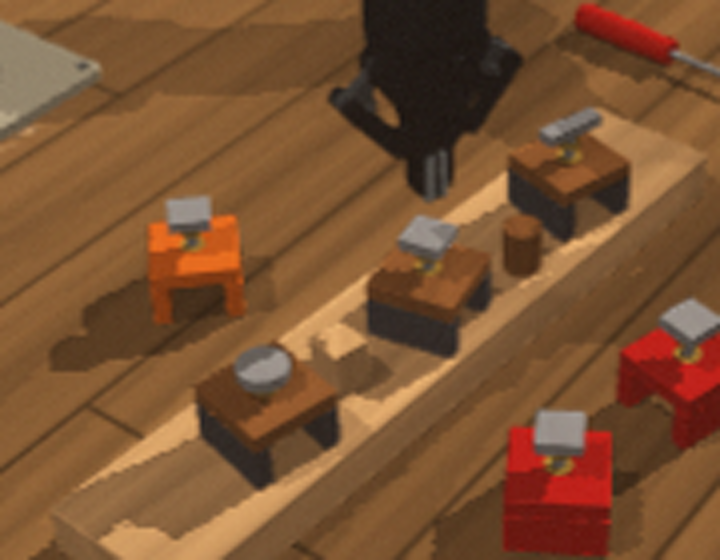

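The round head sits visibly lower (crop (263,370)) and its block has not moved. I descend over the square head.

Emit:
send_rows:
  steps:
    - [[0, 0, 0], 0]
    - [[0, 0, 0], 0]
    - [[0, 0, 0.005], 0]
    - [[0, 0, 0.01], 0]
    - [[0, 0, 0.015], 0]
    - [[0, 0, 0.02], 0]
    - [[0, 0, 0.021], 0]
    - [[0, 0, 0.021], 0]

```text
clock: 7.2
position: [0.5702, -0.0182, 0.1248]
ee_rot: [0.842, 0.54, -0.0, -0.0]
ft_force: [0.4, 0.9, 0.3]
grip_width: 0.003
```

```bash
python3 s.py
```

```text
t 7.2 pos [ 0.5702 -0.0182  0.1248] F [0.41 0.86 0.32] grip 0.0026972721911733364
[[ 4.167e-01  9.091e-01 -1.000e-04]
 [ 9.091e-01 -4.167e-01  0.000e+00]
 [ 0.000e+00 -1.000e-04 -1.000e+00]]
round tool shift to z same [-0.1417  0.0504 -0.    ]
square tool shift to z same [ 0.0001 -0.0003  0.    ]
bar tool shift to z same [ 0.1485 -0.0606  0.    ]
```

Centred to within 0.3 mm. I press.

Emit:
send_rows:
  steps:
    - [[0, 0, 0.004], 0]
    - [[0, 0, 0.008], 0]
    - [[0, 0, 0.011], 0]
    - [[0, 0, 0.014], 0]
    - [[0, 0, 0.017], 0]
    - [[0, 0, 0.02], 0]
    - [[0, 0, 0.022], 0]
    - [[0, 0, 0.022], 0]

```text
clock: 8.2
position: [0.5702, -0.0182, 0.1027]
ee_rot: [0.842, 0.54, -0.0, -0.0]
ft_force: [-1.9, 1.2, 3.5]
grip_width: 0.0
```

Emit:
send_rows:
  steps:
    - [[0, 0, 0.0005], 0]
    - [[0, 0, 0.001], 0]
    - [[0, 0, 0.0015], 0]
    - [[0, 0, 0.002], 0]
    - [[0, 0, 0.002], 0]
    - [[0, 0, 0.002], 0]
    - [[0, 0, 0.002], 0]
    - [[0, 0, 0.002], 0]

```text
clock: 9.2
position: [0.5703, -0.0182, 0.101]
ee_rot: [0.842, 0.54, 0.0, -0.0]
ft_force: [-3.1, 0.6, 6.1]
grip_width: -0.001
```

6.1 N at z = 0.101 again, so the pin is on its stop. I lift and go to the bar.

Emit:
send_rows:
  steps:
    - [[0, 0, -0.01], 0]
    - [[0, 0, -0.025], 0]
    - [[0, 0, -0.045], 0]
    - [[0.04, -0.016, -0.05], 0]
    - [[0.08, -0.032, -0.05], 0]
    - [[0.12, -0.049, -0.05], 0]
    - [[0.1485, -0.0605, -0.05], 0]
    - [[0.1485, -0.0605, -0.045], 0]

```text
clock: 10.2
position: [0.5772, 0.1453, 0.1466]
ee_rot: [0.84, 0.542, 0.001, -0.0]
ft_force: [0.5, -1.2, 0.5]
grip_width: -0.002
```

Emit:
send_rows:
  steps:
    - [[0, 0, 0], 0]
    - [[0, 0, 0], 0]
    - [[0, 0, 0.005], 0]
    - [[0, 0, 0.01], 0]
    - [[0, 0, 0.015], 0]
    - [[0, 0, 0.02], 0]
    - [[0, 0, 0.021], 0]
    - [[0, 0, 0.021], 0]

```text
clock: 11.2
position: [0.5771, 0.142, 0.1248]
ee_rot: [0.842, 0.54, -0.0, -0.0]
ft_force: [-0.1, 0.1, -0.8]
grip_width: -0.002
```

```bash
python3 s.py
python3 - <<'E'
from h import *
p,d=manip.camera("scene")
a=cv2.resize(p[150:290,210:390,::-1],None,fx=4,fy=4,interpolation=cv2.INTER_CUBIC)
cv2.imwrite("pics/s3.png",a)
E
```

```text
t 11.2 pos [0.5771 0.142  0.1248] F [-0.08  0.08 -0.78] grip -0.0016824206104235552
[[ 0.4167  0.9091 -0.    ]
 [ 0.9091 -0.4167 -0.    ]
 [-0.     -0.     -1.    ]]
round tool shift to z same [-0.2902  0.1108  0.    ]
square tool shift to z same [-0.1484  0.0602  0.    ]
bar tool shift to z same [-0.     -0.0001  0.    ]
```

View pics/s3.png

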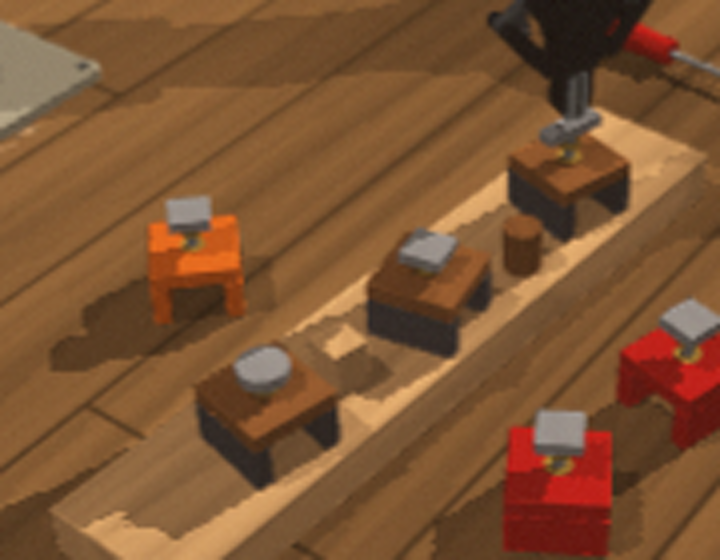

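The round and square heads are down, the blocks are unmoved, and the fingertips are centred over the bar (crop (572,125)). I press.

Emit:
send_rows:
  steps:
    - [[0, 0, 0.004], 0]
    - [[0, 0, 0.008], 0]
    - [[0, 0, 0.011], 0]
    - [[0, 0, 0.014], 0]
    - [[0, 0, 0.017], 0]
    - [[0, 0, 0.02], 0]
    - [[0, 0, 0.022], 0]
    - [[0, 0, 0.022], 0]

```text
clock: 12.25
position: [0.5771, 0.142, 0.1028]
ee_rot: [0.842, 0.54, -0.0, -0.0]
ft_force: [-1.9, 0.8, 3.2]
grip_width: -0.0
```

Emit:
send_rows:
  steps:
    - [[0, 0, 0.0005], 0]
    - [[0, 0, 0.001], 0]
    - [[0, 0, 0.0015], 0]
    - [[0, 0, 0.002], 0]
    - [[0, 0, 0.002], 0]
    - [[0, 0, 0.002], 0]
    - [[0, 0, 0.002], 0]
    - [[0, 0, 0.002], 0]

```text
clock: 13.25
position: [0.5771, 0.142, 0.101]
ee_rot: [0.842, 0.54, 0.0, -0.0]
ft_force: [-4.1, 0.5, 6.1]
grip_width: 0.0
```

The force pattern matches the other two. I lift clear, move aside and check.

Emit:
send_rows:
  steps:
    - [[0, 0, -0.01], 0]
    - [[0, 0, -0.03], 0]
    - [[0, 0, -0.06], 0]
    - [[0, 0, -0.1], 0]
    - [[0.04, -0.05, -0.13], 0]
    - [[0.07, -0.1, -0.15], 0]
    - [[0.1, -0.14, -0.15], 0]
    - [[0.1, -0.14, -0.15], 0]

```text
clock: 14.25
position: [0.4887, 0.2963, 0.2512]
ee_rot: [0.839, 0.544, 0.0, -0.001]
ft_force: [-0.1, -0.6, 1.1]
grip_width: 0.0
```

Emit:
send_rows:
  steps:
    - [[0.03, -0.03, 0], 0]
    - [[0.06, -0.06, 0], 0]
    - [[0.09, -0.09, 0], 0]
    - [[0.1, -0.1, 0], 0]
    - [[0.1, -0.1, 0], 0]
    - [[0.1, -0.1, 0], 0]
    - [[0.1, -0.1, 0], 0]
    - [[0.1, -0.1, 0], 0]

```text
clock: 15.25
position: [0.4428, 0.423, 0.251]
ee_rot: [0.842, 0.54, 0.0, -0.0]
ft_force: [-0.2, -0.2, 0.3]
grip_width: 0.002
```

Run:
```python
from h import *
print(manip.get_obs()["clock"],manip.get_obs()["position"],manip.get_obs()["ft_force"])
S={}
for n,(x0,y0,x1,y1) in {"top":(225,185,420,240),"scene":(220,165,372,300)}.items():
    p,d=manip.camera(n)
    cv2.imwrite(f"pics/{n}_end.png",p[:,:,::-1]); 
    if n=="scene": cv2.imwrite("pics/s4.png",cv2.resize(p[150:290,210:390,::-1],None,fx=4,fy=4,interpolation=cv2.INTER_CUBIC))
    for tag,P in(("before",np.load(f"{n}0.npz")["p"]),("after",p)):
        h=cv2.cvtColor(P,cv2.COLOR_RGB2HSV);m=((h[...,1]<60)&(h[...,2]>95)).astype(np.uint8)
        mm=np.zeros_like(m);mm[y0:y1,x0:x1]=m[y0:y1,x0:x1]
        k,l,s,c=cv2.connectedComponentsWithStats(mm)
        for j in range(1,k):
            if s[j,4]>25: print(n,tag,c[j].round(1),s[j,4],onz(n,[c[j]],.116 if tag=="before" else .105).round(4)[0])
```

```text
15.25 [0.44278971 0.42303477 0.25102117] [-0.23662756 -0.17768476  0.31031709]
top before [267.  201.2] 83 [0.5761 0.1428 0.116 ]
top before [322.3 203.6] 114 [ 0.5686 -0.0177  0.116 ]
top before [374.3 207.6] 110 [ 0.5564 -0.1679  0.116 ]
top after [267.3 201.7] 83 [0.5764 0.1434 0.105 ]
top after [322.2 204.1] 111 [ 0.569  -0.0175  0.105 ]
top after [373.7 208.3] 110 [ 0.5561 -0.1675  0.105 ]
scene before [352.  180.5] 45 [0.5784 0.1412 0.116 ]
scene before [256.6 202.4] 62 [ 0.4264 -0.0914  0.116 ]
scene before [316.7 208.2] 82 [ 0.5725 -0.0189  0.116 ]
scene before [274.9 237.6] 99 [ 0.5589 -0.1688  0.116 ]
scene before [349.4 256.9] 103 [ 0.7402 -0.1194  0.116 ]
scene after [351.5 183.7] 42 [0.5778 0.1402 0.105 ]
scene after [256.6 202.4] 62 [ 0.4155 -0.0815  0.105 ]
scene after [316.8 211.3] 79 [ 0.5722 -0.0184  0.105 ]
scene after [275.2 241. ] 100 [ 0.5588 -0.1688  0.105 ]
scene after [349.4 256.9] 104 [ 0.7344 -0.1101  0.105 ]
```

View pics/s4.png

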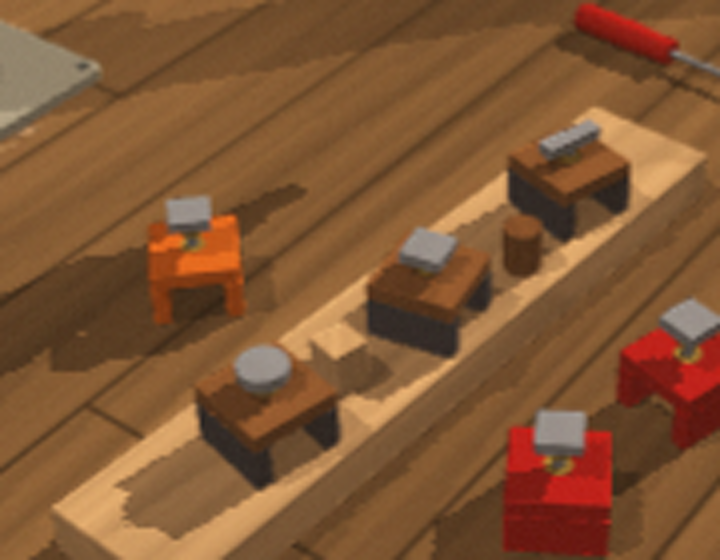

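View pics/scene_end.png

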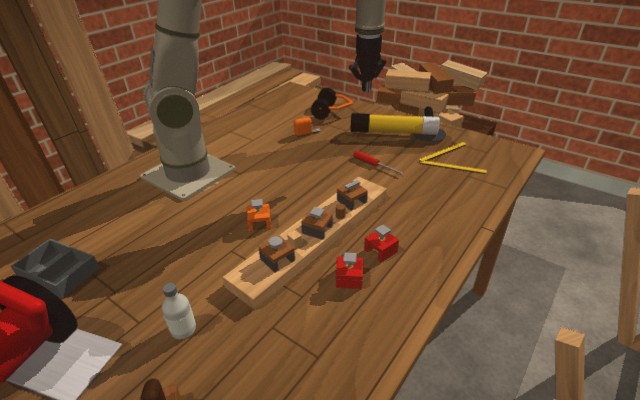

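All three heads are lowered by the expected amount (about 3.2 px in the scene view), and their xy is unchanged within about 1 mm. The other items stand where they were and the hand is clear. I hand in.

```bash
python3 -c "
from workcell import manip
print(manip.hand_in())"
```

```text
the job is handed in; nothing more can be done
None
```

I pressed the round, square and bar pins in that order with the shut fingertips. The job was handed in at about 15.4 s of the 42 s allowed.

- **Force:** each pin resisted with about 3 N while sliding, then 6.1–6.2 N at z = 0.101 m. That is what the head spring predicts with the point on the timber, and the highest vertical reading was 6.2 N against the 30 N limit.
- **Last pictures:** all three heads sit about 11 mm lower, with their positions unchanged to about 1 mm, and the blocks look upright. The offcut, dowel, glue bottle and screwdriver look unmoved by eye; I did not measure them. The hand is clear, with a residual force reading of about 0.3 N, which is within noise.
- **Disagreements:** before pressing, the two cameras differed by up to 4 mm on the head positions, so I aimed between them. While pressing, there was a sideways force reading of 2–4 N, but nothing shifted visibly. No check failed.

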